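# Spray the casting mould and press its lid home

### The job

Get the wax mould ready: while its lid is still swung up, give it a shot of release spray by pressing the sprung cap of the clamped spray can fully down and letting it come up again. Then swing the lid arm down flat over the mould and press the lid's knob down until the lid is fully seated on the block, pressing firmly but without ramming it. Leave the other things on the table where they stand.

Things in the scene. Friction and masses are not known exactly. Their poses are not given: they have to be found in the camera images.
- mould: Fixed aluminium mould: square block 110 x 110 mm, 55 mm high, with a round cavity 70 mm wide, 40 mm deep in its top, on a foot plate 160 x 150 x 6 mm. Origin: centre of its underside, on the table; z up. Its +x side (away from the robot, within 0.25 rad) has two hinge posts 80 mm high, 60 mm wide over all. The can and the bottle stand about 200 mm off on its +y side.
- strap_hinge (a point): Point on the hinge axis of the swing arm, 66 mm along the mould's +x from its middle and 75 mm above the table. The axis lies along the mould's y.
- swing_arm (a joint): Angle (rad) of the lid arm, a steel strap 26 mm wide, 5 mm thick, reaching 135 mm from the hinge. 0 = closed, on its stop: level, pointing to the mould's -x, top face 77.5 mm above the table. Grows as the free end swings up and back to +x (1.2 at most); starts 0.6 to 1.05, so the end can be pushed down from above. Stiff: stays where left; 1 to 4 N at the end moves it.
- strap_tip (a point): Middle of the strap's upper (outer) face, 130 mm from the hinge, 5 mm short of its free end. A good place to push; bare strap from here to 40 mm further in.
- press_lid (a joint): How far the lid (white disc 87 mm wide, 66 mm from the hinge, under the strap) is pressed in along its stem (m). 0 = unseated: 8 mm above the block with the arm closed; 0.008 = seated, disc on the block, hard stop. Slides stiffly at 8 to 10 N, does not spring back. Push lid and strap with well under 80 N.
- knob_top (a point): Centre of the top face of the lid's black round knob, 38 mm wide, on the upper side of the strap. With the arm closed it lies over the middle of the mould: 96.5 mm above the table with the lid unseated, 88.5 mm seated.
- cap_top (a point): Centre of the top face of the spray can's white sprung cap, 24 mm wide and 14 mm high; 161 mm above the table when up.
- spray_cap (a joint): How far the cap is pressed down (m): 0 = up, 0.006 = fully down. It springs back; it takes about 2 N to start and 6.5 N fully down.
- spray_can: Fixed slim aluminium spray can, 52 mm wide, 161 mm high with its cap, clamped upright on a round steel foot 80 mm wide. Origin: centre of the foot's underside, on the table.
- bottle: Loose amber glass bottle with black cap, 38 mm wide, 85 mm high, standing about 90 mm from the can, on the robot's side of it or beyond it. Origin: centre of its underside. Not to be disturbed.
- jar: Loose open glass jar, 64 mm wide, 70 mm high, to the left of the spray can and bottle. Origin: centre of its underside. Not to be disturbed.
- melting_pan: Loose small steel pan, 92 mm wide, 55 mm high, with a wooden handle 150 mm long towards -y, standing on a hot plate 200 x 180 mm, 77 mm high, to the right of the mould. Origin: centre of its underside. Not to be disturbed.
There are look-alikes about, which are no part of the job. What is shaped like the mould but blue, green or purple is not meant.

How it is judged:
By the outcome, as a careful person would: the job done as asked, in the order asked, and still so for the second after the job is handed in, with the robot touching nothing.
It also fails if it takes over 48 s, if anything falls off the work surface, if the arm or the gripper's body presses on something with over 40 N, if the wrist force passes 120 N, or if a joint passes its speed limit or range.

### The arm

A 6-joint arm with a two-finger parallel gripper is mounted at the origin on the work surface. World frame = base frame: x ahead of the robot, y to its left, z up, the work surface at z = 0. Lengths are in m, angles in rad, forces in N, time in s.
With the tool pointing down it reaches from about 0.35 to 0.975 m from the base axis. Payload 4.9 kg.
Tool frame: the origin (TCP) lies midway between the tips of the shut fingers; the grasp point (between the pads) lies 19 mm behind it (ctrl.hold_point_z is the distance from the TCP to the grasp point, in m); z points along the fingers, y is the line along which they close (so a half turn about z gives the same grasp; the last joint's range is limited). The gripper opens to 85 mm and grips with 20 to 120 N. Pads are 22 mm wide; open, the fingers measure 114 mm over their backs; the gripper's body (76 mm by 85 mm) begins 54 mm behind the grasp point. The pads swing forward as they close: fully open they stand 13 mm farther back than shut.
Start: joints at [1.018, 0.053, 1.613, -0, 1.476, -0.119], TCP at [0.263, 0.567, 0.231] pointing down, gripper open.
Joint ranges: [-3.01, 3.01], [-1.01, 2.22], [0.06, 2.58], [-1.02, 4.17], [0.09, 2.62], [-3.14, 3.14]. Speed limits (rad/s): [2.57, 2.57, 3.14, 3.14, 3.14, 3.14].

### API

Orientations are given as a rotation vector (axis times angle).
In Python, from station import status, viewer, finish_job, ctrl gives the robot as it stands.
- The arm moves only by the shell command python3 -m jog 'ROWS' [FORCE]. ROWS is JSON, a list of rows, each a list of 7 numbers: the turn, a rotation vector about the tool's x, y, z each as a share of 5 degrees, from -1 to 1, then the shift along the tool's x, y, z each as a share of 30 mm, from -1 to 1, then the opening, from -1 (shut) to 1 (fully open). A call has 1 to 5 rows; each row shifts and turns the commanded pose from where the row before left it, along the tool's axes as they then stand; what a row does not reach is not made up. A row lasts 1/8 s, in which the tool goes at most 62.5 mm and 10.7 degrees, less where a joint would pass 70% of its speed; a pose out of reach is approached as far as the arm can. A call with a number of a shift or a turn outside -1 to 1 is refused whole. A call with a gripper value outside its range is refused whole. The fingers move at their own pace and stop on an object; FORCE is the grip in N (left out, the last holds). Time passes only in rows, so rows that do not move let the fingers close. It gives the time, the measured TCP pose, the force, the opening and the grip force at its end, in the units of the state.
- status.get_obs(): the state, without advancing time (a new reading comes with each control period).
- viewer.get_image(name): name is "scene" or "top" or "wrist"; returns a dict with "img" (480x640x3 uint8, red, green, blue), "fovy" (degrees; the focal length in pixels is half the picture's height over the tangent of half this angle, whatever the lens; pixels are square), "cx", "cy" (the principal point, pixels), "rvec" (rotation vector, rad) and "tvec" (3), from world to camera coordinates, as OpenCV has them. Camera axes: x right, y down, z forward; pixel columns grow to the right and rows downward; lengths in m; the calibration is good to about 2 mm. The wrist camera is an equidistant fisheye: a pixel r from the principal point sees the ray r / f radians off the axis. A picture is of the moment at which its call begins. There is no depth.
- finish_job(): hands the job in; it is judged then, once.
The state is a dict: "t": time; "q": joint angles; "dq": joint speeds; "effort": joint torques, N m; "tool_pos": TCP position; "tool_rot": TCP orientation; "contact_force": force on the tool from outside, world axes, zero at the start; "wrist_torque": the same for the moment, N m; "opening": finger opening in m; "grip_force": force on a finger pad.
Only numpy, scipy, OpenCV 4.12 (cv2) and the standard library are available. Lean on these libraries where they do the work, as an engineer would, in place of code of your own. Each camera call takes 0.05 s, during which the arm holds its last target. There are 200 camera calls.

## Working session

There is one attempt and no reset: what is moved stays moved. The work goes in short steps, Python scripts to look and compute and a shell command to move; the robot and the scene stay as the last step left them, time stands still between calls to the robot, and variables do not carry over. Pictures are saved under pics/ and viewed, at most 10 in all, crops included, and the job is handed in when it is done.

```bash
mkdir -p pics
python3 - <<'E'
from station import status, viewer
import cv2,pickle
d={}
for n in("scene","top","wrist"):
    v=viewer.get_image(n); d[n]=v
    cv2.imwrite(f"pics/{n}0.png",v["img"][:,:,::-1])
    print(n,v["fovy"],v["cx"],v["cy"],v["rvec"],v["tvec"])
pickle.dump(d,open("v0.pkl","wb"))
o=status.get_obs();print(o["t"],o["tool_pos"],o["tool_rot"],o["contact_force"],o["opening"])
E
```

```text
scene 49.7687977031771 324.6738417828086 232.22754947070143 [ 2.42642472  0.81382758 -0.2487984 ] [-0.40835836 -0.21623445  1.37575397]
top 57.92698975101952 314.7896218134317 234.70930009061138 [ 2.21849184 -1.98528912  0.20711653] [-0.08300189  0.52554051  0.93652672]
wrist 65.70646984690485 317.5075254182305 241.95507142319602 [-2.43213956 -1.55533773 -0.22612385] [-0.62440492 -0.03780193  0.37964643]
0.15 [0.26241892 0.56669877 0.23032752] [-6.75913285e-01 -3.06744992e+00  2.39626552e-03] [ 0.1715119   0.51622438 -0.17984249] 0.08505585896324588
```

View pics/scene0.png

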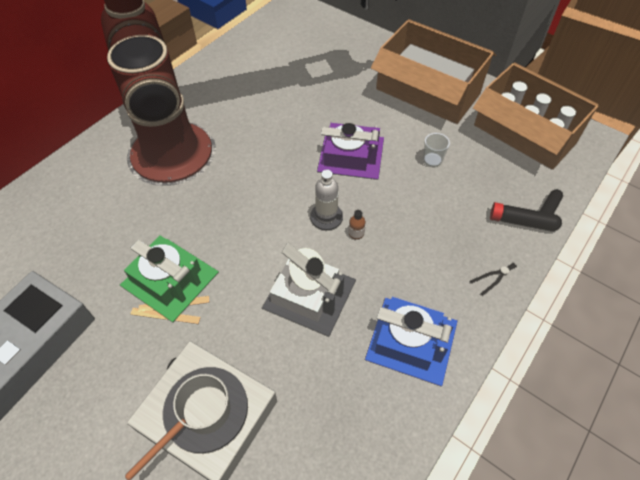

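View pics/top0.png

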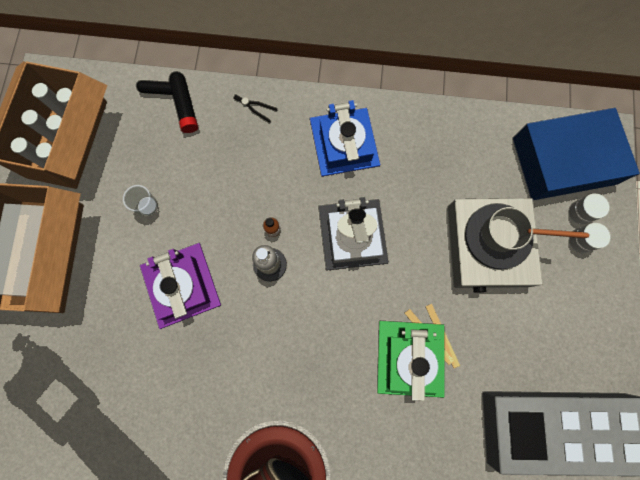

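The aluminium mould is at about (310,290) in scene and (355,235) in top. The can is at (326,200) in scene and (267,262) in top. I'll zoom in next.

Run:
```python
import cv2,pickle,numpy as np
d=pickle.load(open("v0.pkl","rb"))
def c(n,x,y,w,h,s):
    a=d[n]["img"][y:y+h,x:x+w,::-1]; return cv2.resize(a,None,fx=s,fy=s,interpolation=cv2.INTER_CUBIC)
a=c("scene",260,165,100,170,3.5)  # 350x595
b=c("top",240,190,150,90,3)   # 450x270
b2=c("top",310,190,90,66,5)   #450x330
o=np.zeros((600,800,3),np.uint8); o[:595,:350]=a; o[:270,350:]=b; o[270:600,350:]=b2
cv2.imwrite("pics/crop1.png",o)
```

```text
(no output)
```

View pics/crop1.png

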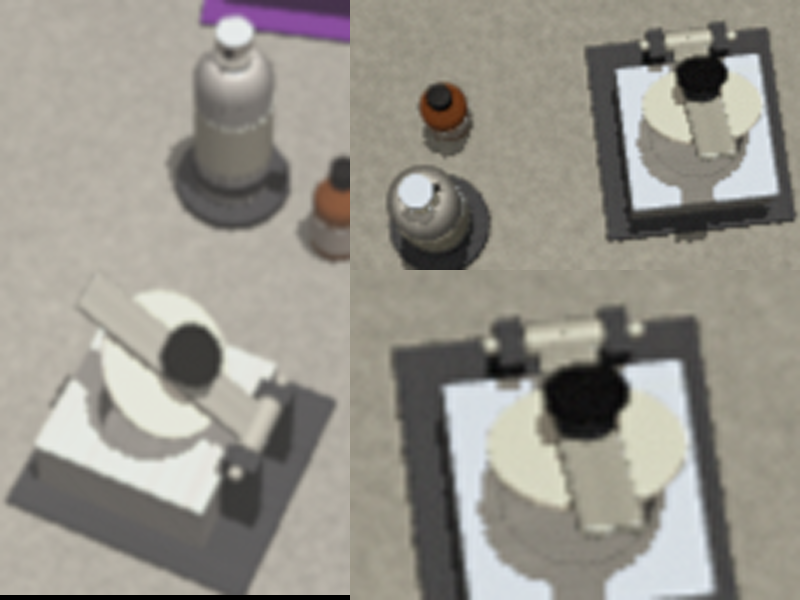

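The close-up shows the can cap centred at about (327.4,173.6) in scene and (261.3,253.7) in top. The strap end is at about (285,248) in scene and (362.6,241.4) in top. Now I'll fit the poses.

```bash
cat > fit.py <<'E'
import cv2,pickle,numpy as np
from scipy.optimize import least_squares
d=pickle.load(open("v0.pkl","rb"))
def proj(n,P):
    v=d[n];f=240/np.tan(np.radians(v["fovy"]/2))
    K=np.array([[f,0,v["cx"]],[0,f,v["cy"]],[0,0,1]])
    return cv2.projectPoints(np.array(P,float).reshape(-1,1,3),v["rvec"],v["tvec"],K,None)[0][:,0]
r=least_squares(lambda p:np.r_[proj("scene",p)[0]-[327.4,173.6],proj("top",p)[0]-[261.3,253.7]],[.5,.2,.16])
print("cap",r.x,r.fun)
r=least_squares(lambda p:np.r_[proj("scene",[*p,.161])[0]-[327.4,173.6],proj("top",[*p,.161])[0]-[261.3,253.7]],[.5,.2])
print("cap z fixed",r.x,r.fun)
def W(p,L):
    c,s=np.cos(p[2]),np.sin(p[2]);L=np.array(L,float)
    return np.c_[p[0]+c*L[:,0]-s*L[:,1],p[1]+s*L[:,0]+c*L[:,1],L[:,2]]
def arm(t,a,h,y=0): # along a from hinge, h above the strap's mid-plane
    return [.066-a*np.cos(t)+h*np.sin(t),y,.075+a*np.sin(t)+h*np.cos(t)]
b=.055
def res(p):
    t=p[3]
    Lt=[[b,b,b],[b,-b,b],[-b,b,b],[-b,-b,b],arm(t,.135,.0025),arm(t,.066,.0215)]
    ot=[[329,213],[377.3,208.4],[333.3,260.7],[382.7,254],[362.6,241.4],[357.2,215.5]]
    Ls=[arm(t,.135,.0025),arm(t,.066,.0215),[-b,b,b],[-b,-b,b],[b,-b,b]]
    os=[[284.9,247.9],[260+191/3.5,165+355/3.5],[287.5,262],[260+37/3.5,165+445/3.5],[260+207/3.5,165+512/3.5]]
    use=[0,1,3,4]
    return np.r_[proj("top",W(p,Lt))-ot,(proj("scene",W(p,Ls))-os)[use]].ravel()
r=least_squares(res,[.6,0,0,.8],loss="soft_l1");p=r.x
print("mould",p);print(r.fun.reshape(-1,2).round(1))
t=p[3]
print("tip",W(p,[arm(t,.13,.0025)]),"knob closed",W(p,[[0,0,.0965]]),"tip closed",W(p,[arm(0,.13,.0025)]))
E
python3 fit.py
```

```text
cap [0.45928946 0.07708626 0.15729298] [-0.36760174  0.11635824 -0.2451539  -0.26277073]
cap z fixed [0.45962947 0.07593811] [-0.54902815 -0.61765731  0.11545584 -0.67048692]
mould [ 0.54588141 -0.11656468  0.22698574  0.63500632]
[[-0.3 -0.4]
 [-1.5 -1.1]
 [ 1.4 -1.3]
 [ 0.2 -0.2]
 [ 0.2  0.6]
 [-0.1 -1.8]
 [-0.9 -0.7]
 [ 0.5 -0.6]
 [-1.3 -0.4]
 [-1.8  0.1]]
tip [[ 0.50965912 -0.1249308   0.15412641]] knob closed [[ 0.54588141 -0.11656468  0.0965    ]] tip closed [[ 0.48352306 -0.13096734  0.0775    ]]
```

```bash
cat > to.py <<'E'
import sys,numpy as np
from scipy.spatial.transform import Rotation as Ro
from station import status
def go(T):
    o=status.get_obs();R=Ro.from_rotvec(o["tool_rot"])
    D=R.inv().apply(np.array(T)-o["tool_pos"])
    print("t",round(o["t"],2),"pos",o["tool_pos"].round(4),"F",np.round(o["contact_force"],1),"units of 30mm:",(D/.03).round(3),"z",R.as_matrix()[:,2].round(3),"x",R.as_matrix()[:,0].round(3))
for a in sys.argv[1:]: go(eval(a))
E
python3 to.py '[.4595,.0765,.235]' '[.4595,.0765,.185]'
```

```text
t 0.15 pos [0.2624 0.5667 0.2303] F [ 0.2  0.5 -0.2] units of 30mm: [-12.829 -12.066  -0.139] z [-0.001 -0.001 -1.   ] x [-0.907  0.42   0.   ]
t 0.15 pos [0.2624 0.5667 0.2303] F [ 0.2  0.5 -0.2] units of 30mm: [-12.829 -12.063   1.528] z [-0.001 -0.001 -1.   ] x [-0.907  0.42   0.   ]
```

```bash
python3 -m jog '[[0,0,0,-1,-0.94,0,-1],[0,0,0,-1,-0.94,0,-1],[0,0,0,-1,-0.94,0,-1],[0,0,0,-1,-0.94,0,-1],[0,0,0,-1,-0.94,0,-1]]' 60
python3 -m jog '[[0,0,0,-1,-0.94,0,-1],[0,0,0,-1,-0.94,0,-1],[0,0,0,-1,-0.94,0,-1],[0,0,0,-1,-0.94,0,-1],[0,0,0,-1,-0.94,0,-1]]'
python3 -m jog '[[0,0,0,-1,-0.94,0,-1],[0,0,0,-0.9,-0.8,0,-1],[0,0,0,-0.9,-0.8,0,-1],[0,0,0,0,0,0,-1]]'
python3 to.py '[.4595,.0765,.185]'
python3 - <<'E'
from station import viewer
import cv2,pickle
d={}
for n in("top","scene","wrist"):
    d[n]=viewer.get_image(n)
pickle.dump(d,open("v1.pkl","wb"))
import numpy as np
z=lambda n,x,y,w,h,W,H:cv2.resize(d[n]["img"][y:y+h,x:x+w,::-1],(W,H),interpolation=cv2.INTER_CUBIC)
o=np.zeros((600,800,3),np.uint8);o[:300,:400]=z("scene",270,100,120,90,400,300);o[:300,400:]=z("top",210,190,120,90,400,300);o[300:,:400]=z("wrist",0,0,640,480,400,300)
cv2.imwrite("pics/c2.png",o)
E
```

```text
t: 0.78
tool_pos: [0.3397, 0.3747, 0.2309]
tool_rot: [-0.676, -3.068, 0.001]
contact_force: [0.8, 1.0, -0.4]
opening: -0.0002
grip_force: 0.0
t: 1.4
tool_pos: [0.4165, 0.1838, 0.2311]
tool_rot: [-0.676, -3.068, 0.0]
contact_force: [1.0, 0.4, 0.2]
opening: 0.0002
grip_force: 0.0
t: 1.9
tool_pos: [0.4609, 0.079, 0.231]
tool_rot: [-0.681, -3.066, 0.001]
contact_force: [0.2, -0.7, -1.3]
opening: 0.0002
grip_force: 0.0
t 1.9 pos [0.4609 0.079  0.231 ] F [ 0.2 -0.7 -1.3] units of 30mm: [ 0.006 -0.095  1.532] z [-0.001 -0.    -1.   ] x [-0.906  0.424  0.001]
```

View pics/c2.png

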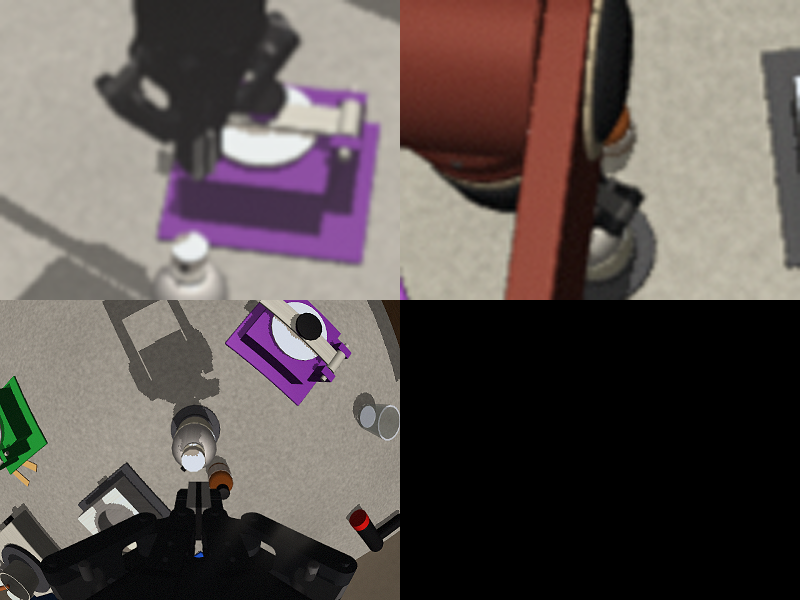

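The fingers hang above the cap. In the wrist view the cap top is at about (308,254) full-resolution. I'll use that to check its position.

Run:
```python
import pickle,numpy as np,cv2
from scipy.spatial.transform import Rotation as Ro
v=pickle.load(open("v1.pkl","rb"))["wrist"]
im=v["img"][235:275,285:330].astype(int); m=im.min(2)>205
yy,xx=np.nonzero(m);print(len(xx),xx.mean()+285,yy.mean()+235,xx.min()+285,xx.max()+285,yy.min()+235,yy.max()+235)
f=240/np.tan(np.radians(v["fovy"]/2))
R=Ro.from_rotvec(v["rvec"]);C=-R.inv().apply(v["tvec"])
for px in([xx.mean()+285,yy.mean()+235],[308,254]):
    u=np.array(px)-[v["cx"],v["cy"]];r=np.hypot(*u);a=r/f
    ray=R.inv().apply([*(u/r*np.sin(a)),np.cos(a)])
    print(C+ray*(.161-C[2])/ray[2])
```

```text
826 309.32929782082323 259.1319612590799 291 328 236 273
[0.45989252 0.07579507 0.161     ]
[0.45657589 0.07646899 0.161     ]
```

```bash
python3 -m jog '[[0,0,0,0,-0.1,0.8,-1],[0,0,0,0,0,0.7,-1],[0,0,0,0,0,0.5,-1],[0,0,0,0,0,0.2,-1],[0,0,0,0,0,0.1,-1]]'
python3 -m jog '[[0,0,0,0,0,0.1,-1],[0,0,0,0,0,0.1,-1],[0,0,0,0,0,0,-1]]'; python3 to.py '[.4595,.076,.153]'
```

```text
t: 2.68
tool_pos: [0.4594, 0.0783, 0.1624]
tool_rot: [0.675, 3.068, 0.0]
contact_force: [0.2, -0.6, -0.4]
opening: 0.0002
grip_force: 0.0
t: 3.05
tool_pos: [0.4598, 0.0781, 0.1572]
tool_rot: [0.676, 3.067, 0.001]
contact_force: [-1.5, 1.1, 4.0]
opening: -0.0001
grip_force: 2.3
t 3.05 pos [0.4598 0.0781 0.1572] F [-1.5  1.1  4. ] units of 30mm: [-0.021 -0.067  0.141] z [ 0.001  0.    -1.   ] x [-0.907  0.42  -0.001]
```

```bash
python3 -m jog '[[0,0,0,0,0,0.07,-1],[0,0,0,0,0,0.05,-1],[0,0,0,0,0,0,-1]]'; python3 -m jog '[[0,0,0,0,0,0.05,-1],[0,0,0,0,0,0,-1]]'
```

```text
t: 3.42
tool_pos: [0.4599, 0.0781, 0.155]
tool_rot: [0.676, 3.067, 0.001]
contact_force: [-5.7, -0.0, 10.0]
opening: -0.0002
grip_force: 5.4
t: 3.68
tool_pos: [0.46, 0.0781, 0.1549]
tool_rot: [0.676, 3.067, 0.001]
contact_force: [-9.0, 1.2, 17.1]
opening: 0.0
grip_force: 8.7
```

```bash
python3 -m jog '[[0,0,0,0,0,-0.2,-1],[0,0,0,0,0,-0.6,-1],[0,0,0,0,0,-1,-1],[0,0,0,0,0,-0.8,-1],[0,0,0,0,0,0,-1]]'
python3 - <<'E'
import pickle,cv2
from station import viewer
import numpy as np
v={n:viewer.get_image(n) for n in("top","scene","wrist")};pickle.dump(v,open("v2.pkl","wb"))
d=pickle.load(open("v0.pkl","rb"))
f=lambda a:cv2.resize(a[165:245,290:370,::-1],(400,400),interpolation=cv2.INTER_CUBIC)
cv2.imwrite("pics/c3.png",np.hstack([f(d["scene"]["img"]),f(v["scene"]["img"])]))
E
cat >> fit.py <<'E'
for th,lift in((t,.04),(t,.0),(.4,0),(.2,0),(0,0)):
    print(round(th,2),(W(p,[arm(th,.119,.0025)])[0]+[0,0,lift]).round(4).tolist())
E
python3 fit.py | tail -5; python3 to.py '[.5179,-.1231,.19]'
```

```text
t: 4.3
tool_pos: [0.4607, 0.0778, 0.2319]
tool_rot: [0.675, 3.063, 0.001]
contact_force: [0.5, -0.3, -0.3]
opening: -0.0003
grip_force: 0.0
0.64 [0.5183, -0.1229, 0.1876]
0.64 [0.5183, -0.1229, 0.1476]
0.4 [0.5043, -0.1262, 0.1236]
0.2 [0.497, -0.1278, 0.1011]
0 [0.4942, -0.1285, 0.0775]
t 4.45 pos [0.4587 0.0779 0.2279] F [ 0.5  0.  -0.4] units of 30mm: [-4.61  -5.247  1.26 ] z [-0.002 -0.    -1.   ] x [-0.907  0.42   0.002]
```

View pics/c3.png

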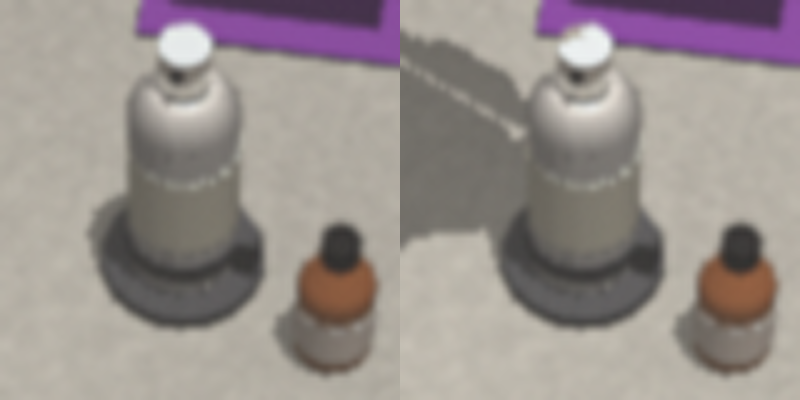

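The cap has come back up, and the can and bottle look the same as before (cap about (585,45) in the crop). Next I'll move above the strap tip.

```bash
python3 -m jog '[[0,0,0,-0.77,-0.875,0,-1],[0,0,0,-0.77,-0.875,0,-1],[0,0,0,-0.77,-0.875,0,-1],[0,0,0,-0.77,-0.875,0,-1],[0,0,0,-0.77,-0.875,0,-1]]'
python3 -m jog '[[0,0,0,-0.77,-0.875,0.3,-1],[0,0,0,0,0,0.7,-1],[0,0,0,0,0,0,-1]]'
python3 to.py '[.518,-.123,.152]'
python3 - <<'E'
from station import viewer
import cv2,numpy as np,pickle
d={n:viewer.get_image(n) for n in("top","scene","wrist")}
pickle.dump(d,open("v3.pkl","wb"))
z=lambda n,x,y,w,h,W,H:cv2.resize(d[n]["img"][y:y+h,x:x+w,::-1],(W,H),interpolation=cv2.INTER_CUBIC)
o=np.zeros((600,800,3),np.uint8);o[:300,:400]=z("scene",250,215,120,90,400,300);o[:300,400:]=z("top",300,190,120,90,400,300);o[300:,:400]=z("wrist",160,120,320,240,400,300)
cv2.imwrite("pics/c4.png",o)
E
```

```text
t: 5.08
tool_pos: [0.5083, -0.0906, 0.2272]
tool_rot: [-0.676, -3.065, -0.0]
contact_force: [0.4, 0.2, 0.5]
opening: -0.0
grip_force: 0.0
t: 5.45
tool_pos: [0.5166, -0.1221, 0.1951]
tool_rot: [-0.675, -3.061, -0.002]
contact_force: [0.6, -0.1, 0.6]
opening: 0.0
grip_force: 0.0
t 5.45 pos [ 0.5166 -0.1221  0.1951] F [ 0.6 -0.1  0.6] units of 30mm: [-0.064 -0.007  1.436] z [-0.007  0.003 -1.   ] x [-0.907  0.42   0.007]
```

View pics/c4.png

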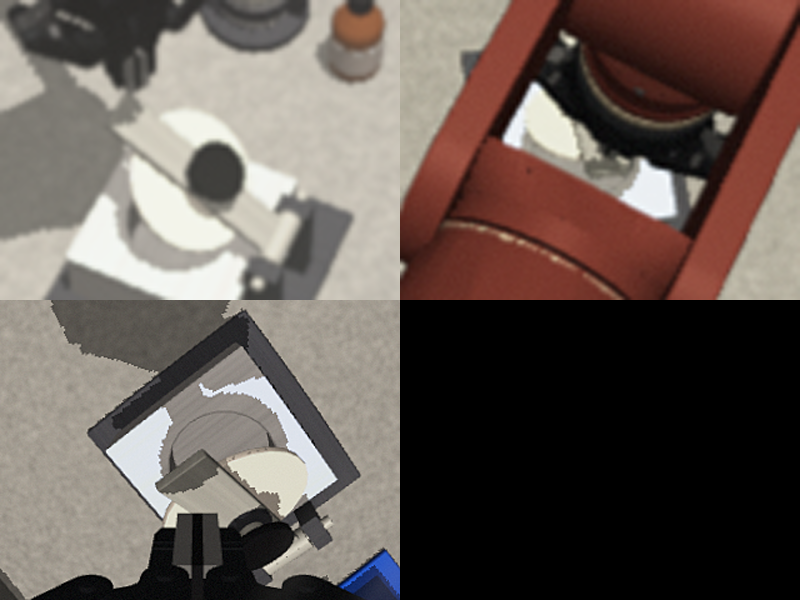

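The fingertips are above the strap's bare end: strap end at about (305,254) in wrist pixels, with the knob clear. Now I'll push down along the arc.

```bash
python3 -m jog '[[0,0,0,0,0,0.7,-1],[0,0,0,0,0,0.5,-1],[0,0,0,0,0,0.3,-1],[0,0,0,0.1,-0.05,0.3,-1],[0,0,0,0.1,-0.05,0.3,-1]]'; python3 to.py '[.5043,-.1262,.1236]' '[.4942,-.1285,.0775]'
```

```text
t: 6.22
tool_pos: [0.5123, -0.1237, 0.1362]
tool_rot: [0.676, 3.067, -0.001]
contact_force: [-0.7, -0.2, 2.9]
opening: 0.0002
grip_force: 0.8
t 6.22 pos [ 0.5123 -0.1237  0.1362] F [-0.7 -0.2  2.9] units of 30mm: [ 0.206 -0.188  0.419] z [ 0.001 -0.001 -1.   ] x [-0.907  0.42  -0.001]
t 6.22 pos [ 0.5123 -0.1237  0.1362] F [-0.7 -0.2  2.9] units of 30mm: [ 0.481 -0.399  1.955] z [ 0.001 -0.001 -1.   ] x [-0.907  0.42  -0.001]
```

Contact at about 3 N, and the strap is moving.

```bash
python3 -m jog '[[0,0,0,0.1,-0.09,0.3,-1],[0,0,0,0.1,-0.09,0.3,-1],[0,0,0,0.1,-0.08,0.3,-1],[0,0,0,0.08,-0.06,0.3,-1],[0,0,0,0.08,-0.04,0.3,-1]]'; python3 to.py '[.4942,-.1285,.0775]'
```

```text
t: 6.85
tool_pos: [0.4951, -0.1276, 0.0907]
tool_rot: [0.676, 3.067, -0.0]
contact_force: [1.8, 0.1, 2.0]
opening: -0.0001
grip_force: 0.7
t 6.85 pos [ 0.4951 -0.1276  0.0907] F [1.8 0.1 2. ] units of 30mm: [ 0.016 -0.039  0.442] z [ 0.001 -0.    -1.   ] x [-0.907  0.42  -0.001]
```

```bash
python3 -m jog '[[0,0,0,0,0,0.2,-1],[0,0,0,0,0,0.12,-1],[0,0,0,0,0,0.08,-1],[0,0,0,0,0,0.04,-1],[0,0,0,0,0,0,-1]]'; python3 to.py '[.4942,-.1285,.0775]'
```

```text
t: 7.48
tool_pos: [0.4952, -0.1273, 0.0779]
tool_rot: [0.676, 3.068, 0.0]
contact_force: [0.5, -0.1, 0.9]
opening: -0.0
grip_force: 0.0
t 7.47 pos [ 0.4952 -0.1273  0.0779] F [ 0.5 -0.1  0.9] units of 30mm: [ 0.013 -0.05   0.013] z [ 0.  0. -1.] x [-0.907  0.42  -0.   ]
```

```bash
python3 -m jog '[[0,0,0,0,0,0.05,-1],[0,0,0,0,0,0.05,-1],[0,0,0,0,0,0,-1]]'; python3 -m jog '[[0,0,0,0,0,0.04,-1],[0,0,0,0,0,0,-1]]'
```

```text
t: 7.85
tool_pos: [0.4954, -0.1274, 0.0772]
tool_rot: [-0.676, -3.068, -0.0]
contact_force: [-6.0, 2.6, 12.2]
opening: -0.0003
grip_force: 6.3
t: 8.1
tool_pos: [0.4954, -0.1275, 0.077]
tool_rot: [-0.675, -3.067, 0.0]
contact_force: [-10.5, 3.3, 18.6]
opening: -0.0001
grip_force: 9.3
```

The arm is on its stop (top at 77.2 mm). Next I'll lift, move over the knob and check.

```bash
python3 -m jog '[[0,0,0,0,0,-0.3,-1],[0,0,0,0,0,-0.7,-1],[0,0,0,0,0,-1,-1],[0,0,0,0,0,-1,-1],[0,0,0,0,0,0,-1]]'
python3 to.py '[.5459,-.1166,.105]'
python3 - <<'E'
from station import viewer
import cv2,numpy as np,pickle
d={n:viewer.get_image(n) for n in("scene","wrist")}
pickle.dump(d,open("v4.pkl","wb"))
z=lambda n,x,y,w,h,W,H:cv2.resize(d[n]["img"][y:y+h,x:x+w,::-1],(W,H),interpolation=cv2.INTER_CUBIC)
cv2.imwrite("pics/c5.png",np.hstack([z("scene",250,215,120,120,400,400),z("wrist",160,160,240,240,400,400)]))
E
```

```text
t: 8.72
tool_pos: [0.4969, -0.1281, 0.1667]
tool_rot: [0.675, 3.062, -0.002]
contact_force: [0.8, -0.2, -0.4]
opening: -0.0
grip_force: 0.0
t 8.72 pos [ 0.4969 -0.1281  0.1667] F [ 0.8 -0.2 -0.4] units of 30mm: [-1.307  1.033  2.066] z [ 0.006 -0.002 -1.   ] x [-0.907  0.42  -0.006]
```

View pics/c5.png

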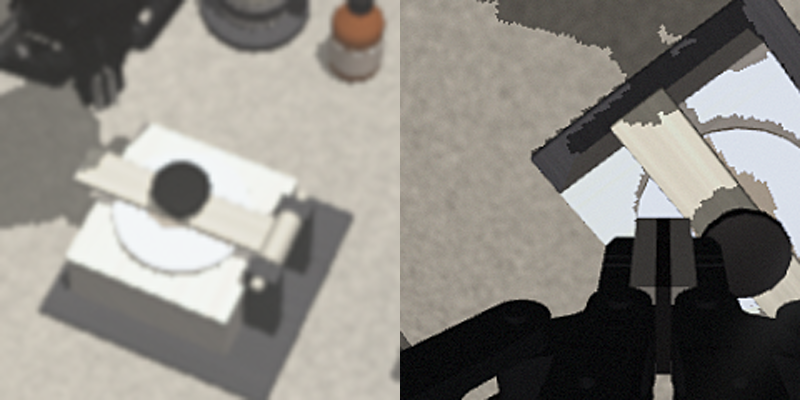

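The lid arm lies level. The knob top is at about (304,272) in scene and (368,310) in wrist. I'll locate it from those.

Run:
```python
import pickle,numpy as np
from scipy.spatial.transform import Rotation as Ro
d=pickle.load(open("v4.pkl","rb"))
for n,px in(("wrist",[368.5,312]),("scene",[303.7,272])):
    v=d[n];f=240/np.tan(np.radians(v["fovy"]/2));R=Ro.from_rotvec(v["rvec"]);C=-R.inv().apply(v["tvec"])
    u=np.array(px)-[v["cx"],v["cy"]];r=np.hypot(*u);a=r/f if n=="wrist" else np.arctan(r/f)
    ray=R.inv().apply([*(u/r*np.sin(a)),np.cos(a)]);print(n,C+ray*(.0965-C[2])/ray[2])
```

```text
wrist [ 0.54368252 -0.11331617  0.0965    ]
scene [ 0.54832945 -0.12022704  0.0965    ]
```

```bash
python3 -m jog '[[0,0,0,-0.7,0.55,0,-1],[0,0,0,-0.65,0.5,0.6,-1],[0,0,0,0,0,0.7,-1],[0,0,0,0,0,0.5,-1],[0,0,0,0,0,0.1,-1]]'; python3 to.py '[.546,-.117,.0885]'
```

```text
t: 9.45
tool_pos: [0.5434, -0.1154, 0.1042]
tool_rot: [-0.675, -3.064, -0.001]
contact_force: [-0.3, 0.4, -0.2]
opening: 0.0001
grip_force: 0.0
t 9.45 pos [ 0.5434 -0.1154  0.1042] F [-0.3  0.4 -0.2] units of 30mm: [-0.104 -0.013  0.521] z [-0.004  0.001 -1.   ] x [-0.907  0.42   0.004]
```

```bash
python3 -m jog '[[0,0,0,-0.1,0,0.15,-1],[0,0,0,0,0,0.1,-1],[0,0,0,0,0,0.08,-1],[0,0,0,0,0,0.08,-1],[0,0,0,0,0,0,-1]]';python3 -m jog '[[0,0,0,0,0,0.08,-1],[0,0,0,0,0,0.06,-1],[0,0,0,0,0,0,-1]]'
```

```text
t: 10.07
tool_pos: [0.5482, -0.1173, 0.0957]
tool_rot: [0.676, 3.067, -0.0]
contact_force: [-2.5, 0.9, 5.1]
opening: -0.0002
grip_force: 2.5
t: 10.45
tool_pos: [0.5482, -0.1173, 0.0918]
tool_rot: [0.676, 3.067, -0.0]
contact_force: [-2.6, 0.6, 6.3]
opening: 0.0
grip_force: 3.3
```

```bash
python3 -m jog '[[0,0,0,0,0,0.06,-1],[0,0,0,0,0,0.04,-1],[0,0,0,0,0,0,-1]]';python3 -m jog '[[0,0,0,0,0,0.05,-1],[0,0,0,0,0,0,-1]]';python3 -m jog '[[0,0,0,0,0,0.05,-1],[0,0,0,0,0,0,-1]]'
```

```text
t: 10.82
tool_pos: [0.5482, -0.1173, 0.0889]
tool_rot: [0.676, 3.067, -0.0]
contact_force: [-2.8, 0.1, 6.8]
opening: -0.0
grip_force: 3.5
t: 11.08
tool_pos: [0.5483, -0.1173, 0.0883]
tool_rot: [0.676, 3.068, -0.001]
contact_force: [-5.4, 0.5, 11.5]
opening: 0.0004
grip_force: 6.0
t: 11.32
tool_pos: [0.5483, -0.1174, 0.0882]
tool_rot: [-0.676, -3.068, 0.001]
contact_force: [-9.6, 3.0, 18.9]
opening: 0.0002
grip_force: 9.4
```

```bash
python3 -m jog '[[0,0,0,0,0,0.05,-1],[0,0,0,0,0,0,-1],[0,0,0,0,0,0,-1]]'; python3 -m jog '[[0,0,0,0,0,-0.3,-1],[0,0,0,0,0,-0.7,-1],[0,0,0,0,0,-1,-1],[0,0,0,0,0,-1,-1],[0,0,0,0,0,-1,-1]]'
python3 -m jog '[[0,0,0,1,0,-1,-1],[0,0,0,1,0,-1,-1],[0,0,0,1,0,0,-1],[0,0,0,1,0,0,-1],[0,0,0,0,0,0,-1]]'
python3 - <<'E'
from station import viewer
import cv2
a=viewer.get_image("scene")["img"][:,:,::-1]
cv2.imwrite("pics/c6.png",cv2.resize(a[100:370,230:500],(600,600),interpolation=cv2.INTER_CUBIC))
E
```

```text
t: 11.7
tool_pos: [0.5484, -0.1174, 0.0881]
tool_rot: [-0.675, -3.068, 0.001]
contact_force: [-13.1, 3.9, 25.6]
opening: 0.0004
grip_force: 12.8
t: 12.32
tool_pos: [0.5477, -0.1171, 0.2034]
tool_rot: [-0.676, -3.068, -0.0]
contact_force: [0.4, 0.1, -0.3]
opening: 0.0001
grip_force: 0.0
t: 12.95
tool_pos: [0.4381, -0.0661, 0.2628]
tool_rot: [0.675, 3.067, -0.0]
contact_force: [0.6, 1.2, 0.6]
opening: 0.0
grip_force: 0.0
```

View pics/c6.png

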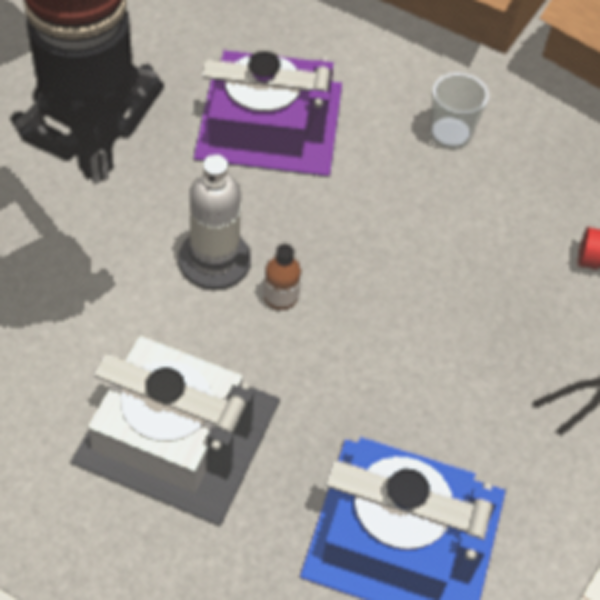

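The lid is flat and seated (knob at about (165,385) in the crop). The cap is up, the bottle and jar are undisturbed, and the robot is clear.

```bash
python3 -c "from station import finish_job; print(finish_job())"
```

```text
the job is handed in; nothing more can be done
None
```

The job is handed in at about 13 s: the spray cap went fully down and came back up, then the lid arm was swung flat and the knob pressed to its stop at about 26 N, and the bottle and jar look undisturbed in the last picture, which did not show the melting pan.

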